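Close the plate-burning jig

ROBOT

A 7-joint arm with a two-finger parallel gripper is mounted at the origin on the work surface. World frame = base frame: x ahead of the robot, y to its left, z up, the work surface at z = 0. Lengths are in m, angles in rad, forces in N, time in s.
With the tool pointing down it reaches from about 0.4 to 0.9 m from the base axis. Payload 5.6 kg.
Tool frame: the origin (TCP) lies between the finger pads; the fingertips stand 19 mm ahead of it and the grasp point (between the pads) is the TCP (manip.tcp_to_tips is the distance from the TCP to the fingertips, in m); z points along the fingers, y is the line along which they close (so a half turn about z gives the same grasp; the last joint's range is limited). The gripper opens to 92 mm and grips with 3 to 60 N. Pads are 20 mm wide; open, the fingers measure 128 mm over their backs; the gripper's body (75 mm by 189 mm) begins 69 mm behind the grasp point.
Start: joints at [1.062, 0.468, -0.012, 1.603, 0.006, 1.071, -0.056], TCP at [0.292, -0.581, 0.234] pointing down, gripper open.
Joint ranges: [-2.53, 2.53], [-0.31, 2.02], [-1.57, 1.55], [0.28, 2.44], [-1.29, 4.43], [0.15, 1.84], [-2.92, 2.92]. Speed limits (rad/s): [2.57, 2.57, 3.14, 3.14, 3.14, 3.14, 3.14].

INTERFACE

Orientations are given as a unit quaternion [w, x, y, z].
In Python, from rig import manip gives the robot as it stands. The module is installed in compiled form; this text tells all that it offers.
- The arm moves only by the tool drive_tool, never from a script. Its argument "deltas" is a list of rows, each a list of 3 entries, a list of its own where there are three numbers: the finger opening in cm, from 0 to 9.19, then the shift along the tool's x, y, z in cm, then the turn about the tool's z in rad. In form: [[hand, [tx, ty, tz], spin], ...]. A call has 1 to 10 rows; each row shifts and turns the commanded pose from where the row before left it, along the tool's axes as they then stand; what a row does not reach is not made up. A row lasts 1/10 s, in which the tool goes at most 50 mm and 8.59 degrees, less where a joint would pass 70% of its speed; a pose out of reach is approached as far as the arm can. A call is refused whole if a number of a shift passes 5 or a number of a turn 0.15, either way. A call with a gripper value outside its range is refused whole. The fingers move at their own pace and stop on an object; "squeeze" is the grip in N (left out, the last holds). Time passes only in rows, so rows that do not move let the fingers close. It gives the time, the measured TCP pose, the force, the opening and the grip force at its end, in the units of the state.
- manip.read_state(): the state, without advancing time (a new reading comes with each control period).
- manip.camera(name): name is "side" or "top" or "wrist"; returns a dict with "img" (480x640x3 uint8, red, green, blue), "intrinsics" (3x3 intrinsics, pixels), "position" and "orientation" of the camera in the world. Camera axes: x right, y down, z forward; pixel columns grow to the right and rows downward; lengths in m; the calibration is good to about 2 mm. A picture is of the moment at which its call begins. There is no depth.
- manip.job_done(): hands the job in; it is judged then, once.
Trained networks look in the newest picture that a camera, given by its name, has taken for a name from the list of things; names that differ only in an ending like _2 or _b are one class to them, and where a whole thing is asked for, a point or a joint stands for the part that bears it (a point fixed in the world has none). Each returns a list of dicts, best first, with "conf" (0 to 1); they miss things now and then, are a little off and sometimes report something else, mostly with a low value. They report only what shows in the picture. A call takes as long as a camera call.
- manip.regions_of(camera, query): "region" (480x640 bool, what is visible of it) and "extent" ([left, top, right, bottom] in pixels, round what is visible of it).
- manip.mark_of(camera, query): "location" ([column, row] in pixels: a listed point, or the origin of a listed thing).
The state is a dict: "time_s": time; "qpos": joint angles; "joint_velocities": joint speeds; "joint_torque": joint torques, N m; "position": TCP position; "orientation": TCP orientation; "force": force on the tool from outside, world axes, zero at the start; "torque": the same for the moment, N m; "finger_gap": opening from 0.0 (shut) to 1.0 (fully open); "grip_force": force on a finger pad.
Only numpy, scipy, OpenCV 4.12 (cv2) and the standard library are available. Lean on these libraries where they do the work, as an engineer would, in place of code of your own. Each camera call takes 0.05 s, during which the arm holds its last target. There are 200 camera calls.

TASK

Get the battery-plate jig ready for burning, pushing with the fingertips only and gripping nothing. First push the two brass comb blocks inward, by their red outer faces, until both are fully home; only then push the raised aluminium cover over, by its outer face, until it lies fully down over the combs. Leave the two terminal posts standing on the jig, and the things on the bench, where they are.

Things in the scene. Friction and masses are not known exactly. Their poses are not given: they have to be found in the camera images.
- jig: Fixed welding jig: grey frame full of white battery plates under a steel deck 200 (x) x 430 (y) mm, its top 112 mm above the bench. Origin: centre of the underside. +x points from the cover's hinge side to the far side (roughly away from the robot), y along the deck (the combs slide along it), z up. The jig's parts do not block one another.
- deck (a point): Centre of the deck's top face, axes as the jig's. Guide rails 8 mm high and wide stand on it along y at x = +-53 mm, from |y| = 50 to 215 mm. The cover's hinge brackets at x = -77, y = +-60 mm reach 46 mm above the deck. Two loose terminal posts stand near x = +84 mm.
- comb_left_face (a point): Centre of the red outer face (91 x 26 mm, facing the jig's +y) of the left comb block: brass, 95 (x) x 90 (y) x 30 (z) mm, on the deck. This point is 127 mm above the bench, the block's top 142 mm. Axes as the jig's. Home, this point is at x = 0, y = +132 mm in the jig's frame; it starts 30 to 70 mm farther out.
- comb_right_face (a point): The same on the right comb block: centre of the red outer face, facing the jig's -y. Home, this point is at x = 0, y = -132 mm in the jig's frame.
- comb_left (a joint): How far the left comb block stands out from home, m: 0 = fully home against its stop, grows towards the jig's +y, at most 0.08. It slides with about 2.5 N of friction and stays where it is left.
- comb_right (a joint): The same for the right comb block: 0 = fully home, grows towards the jig's -y.
- cover (a joint): Angle of the aluminium cover plate, rad: 0 = flat, fully down on its stop; 1.57 = upright. Starts at 1.0 to 1.5. Hinged along the jig's y at the deck's near edge; its free edge swings over away from the robot and down. A stiff hinge (0.3 N m; plate 0.35 kg) holds it at any angle; pushing its outer face near the free edge takes 1 to 5 N.
- cover_hinge (a point): Point of the cover's outer face above its hinge, mid-width. The hinge axis runs 4 mm inside (below, when shut) this face, at x = -75 mm in the jig's frame, 150 mm above the bench. Its own x axis points along the plate to the free edge, z out of the outer face.
- cover_edge (a point): Middle of the cover's free edge, on its outer face (slotted; on top when shut, facing the robot when raised), 132 mm from the hinge axis. The plate is 104 mm wide (y), 6 mm thick. Shut, the outer face is 154 mm above the bench. Axes as for cover_hinge.
- cover_inside (a point): On the green lining 92 mm wide, 4 mm thick, with two pins, fixed to the inner side of the cover (its underside when shut). The fingers must not touch it: that would be gripping the cover or pulling it from within. This point: centre of the lining, 67 mm from the hinge axis.
- post_a: Loose terminal post, bright metal, 20 mm foot, 42 mm tall, standing upright on the far edge of the jig's deck, not to be disturbed. Origin at the centre of its foot, z up.
- post_b: Loose terminal post, bright metal, 20 mm foot, 42 mm tall, standing upright on the far edge of the jig's deck, not to be disturbed. Origin at the centre of its foot, z up.
- stick_a: Loose lead stick 260 x 16 x 10 mm lying on the bench at the right, bystander. Origin: centre of the underside, x along the stick.
- stick_b: Loose lead stick 260 x 16 x 10 mm lying on the bench at the right, bystander. Origin: centre of the underside, x along the stick.
- stick_c: Loose lead stick 260 x 16 x 10 mm lying on the bench at the right, bystander. Origin: centre of the underside, x along the stick.
- brush: Loose hand brush about 200 mm long lying on the bench, bystander. x along its handle.
- can: Loose green flux can, 70 mm diameter, 100 mm tall, standing on the bench at the left, bystander. Origin: centre of the underside.

How it is judged:
By the outcome, as a careful person would: the job done as asked, in the order asked, and still so for the second after the job is handed in, with the robot touching nothing.
It also fails if it takes over 58 s, if anything falls off the work surface, if the arm or the gripper's body presses on something with over 40 N, if the wrist force passes 120 N, or if a joint passes its speed limit or range.

## Working session

There is one attempt and no reset: what is moved stays moved. The work goes in short steps, Python scripts to look and compute and a tool call to move; the robot and the scene stay as the last step left them, time stands still between calls to the robot, and variables do not carry over. Pictures are saved under pics/ and viewed, at most 10 in all, crops included, and the job is handed in when it is done.

Besides the shell and the picture viewer there is one more tool, called after "Request:" as name([rows], argument=value, ...), one row to a line, values as JSON. drive_tool: Moves the arm, as the interface text tells. Its arguments: {"type":"object","properties":{"deltas":{"type":"array"},"squeeze":{"type":"number"}},"required":["deltas"]}

```bash
mkdir -p pics
cat > h.py <<'E'
import numpy as np, cv2
from scipy.spatial.transform import Rotation as R
from rig import manip
def q2r(q): return R.from_quat([q[1],q[2],q[3],q[0]]).as_matrix()
def onz(c,px,z):
    K=np.array(c["intrinsics"]);d=q2r(c["orientation"])@np.linalg.solve(K,[px[0],px[1],1]);p=np.array(c["position"])
    return p+d*(z-p[2])/d[2]
def ray(c,px):
    K=np.array(c["intrinsics"]);d=q2r(c["orientation"])@np.linalg.solve(K,[px[0],px[1],1]);return np.array(c["position"]),d/np.linalg.norm(d)
def tri(obs):
    A=np.zeros((3,3));b=np.zeros(3)
    for c,px in obs:
        p,d=ray(c,px);M=np.eye(3)-np.outer(d,d);A+=M;b+=M@p
    x=np.linalg.solve(A,b);return x
def st():
    s=manip.read_state();print(s["time_s"],np.round(s["position"],4),np.round(s["orientation"],3),"F",np.round(s["force"],1),s["finger_gap"],np.round(s["qpos"],2))
E
python3 - <<'E'
from h import *
st()
for n in("side","top"):
    c=manip.camera(n);cv2.imwrite(f"pics/{n}0.png",c["img"][:,:,::-1]);print(n,np.round(c["position"],3))
    globals()[n]=c
Z=dict(jig=0,deck=.112,comb_left_face=.127,comb_right_face=.127,cover_hinge=None,cover_edge=None,post_a=.112,can=0,brush=0,stick_a=0)
for k,z in Z.items():
    m={}
    for n,c in(("side",side),("top",top)):
        r=manip.mark_of(n,k)
        for e in r[:3]:
            print(k,n,round(e["conf"],2),np.round(e["location"]), np.round(onz(c,e["location"],z),3) if z is not None else "")
        if r:m[n]=r[0]["location"]
    if len(m)==2 :print("  tri",np.round(tri([(side,m["side"]),(top,m["top"])]),3))
E
```

```text
0.0 [ 0.2916 -0.5803  0.2326] [-0.001  0.973  0.231 -0.   ] F [-0.2 -0.1 -0.9] 0.9986503754453876 [ 1.06  0.47 -0.01  1.6   0.01  1.07 -0.06]
side [ 0.229 -1.192  1.017]
top [ 0.265 -0.007  1.365]
jig side 0.71 [339. 286.] [ 0.549 -0.057  0.   ]
jig top 0.61 [341. 230.] [ 0.556 -0.062  0.   ]
jig top 0.36 [163. 341.] [0.264 0.412 0.   ]
  tri [ 0.551 -0.062  0.005]
deck side 0.92 [342. 253.] [ 0.556 -0.057  0.112]
deck top 0.88 [343. 217.] [ 0.566 -0.064  0.112]
deck top 0.21 [341. 230.] [ 0.533 -0.057  0.112]
  tri [ 0.559 -0.063  0.117]
comb_left_face side 0.67 [324. 215.] [0.549 0.103 0.127]
comb_left_face top 0.91 [271. 221.] [0.555 0.116 0.127]
comb_left_face top 0.17 [355. 188.] [ 0.636 -0.095  0.127]
  tri [0.555 0.117 0.118]
comb_right_face side 0.67 [369. 299.] [ 0.561 -0.261  0.127]
comb_right_face top 0.91 [419. 220.] [ 0.553 -0.25   0.127]
comb_right_face top 0.65 [340. 250.] [ 0.478 -0.052  0.127]
  tri [ 0.56  -0.253  0.118]
cover_hinge side 0.83 [313. 243.] 
cover_hinge side 0.56 [308. 182.] 
cover_hinge top 0.78 [344. 252.] 
  tri [ 0.474 -0.062  0.161]
cover_edge sid
[... 185 characters left out ...]
 -0.09   0.112]
post_a side 0.61 [361. 232.] [0.632 0.017 0.112]
post_a top 0.53 [312. 192.] [0.634 0.014 0.112]
post_a top 0.47 [357. 189.] [ 0.639 -0.101  0.112]
  tri [0.669 0.014 0.025]
can side 0.95 [308. 185.] [0.59  0.485 0.   ]
can top 0.98 [135. 218.] [0.598 0.503 0.   ]
  tri [ 0.599  0.508 -0.013]
brush top 0.66 [162. 341.] [0.264 0.414 0.   ]
stick_a side 0.94 [368. 421.] [ 0.49  -0.486  0.   ]
stick_a side 0.66 [374. 440.] [ 0.486 -0.534  0.   ]
stick_a side 0.63 [355. 397.] [ 0.481 -0.422  0.   ]
stick_a top 0.87 [511. 253.] [ 0.488 -0.521  0.   ]
stick_a top 0.85 [475. 252.] [ 0.492 -0.423  0.   ]
stick_a top 0.72 [499. 253.] [ 0.488 -0.488  0.   ]
  tri [ 0.482 -0.509  0.032]
```

View pics/side0.png

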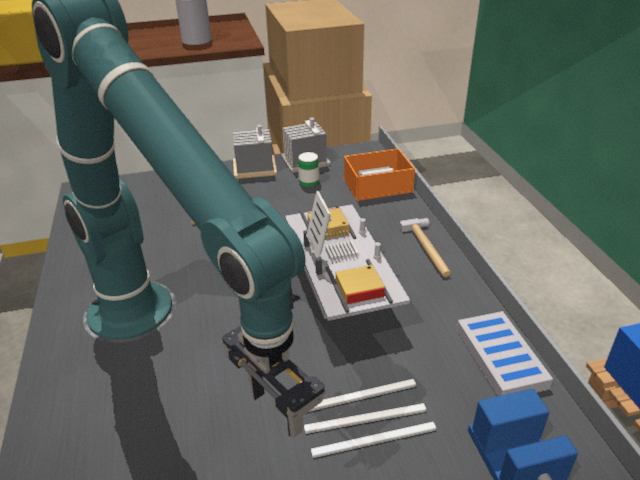

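View pics/top0.png

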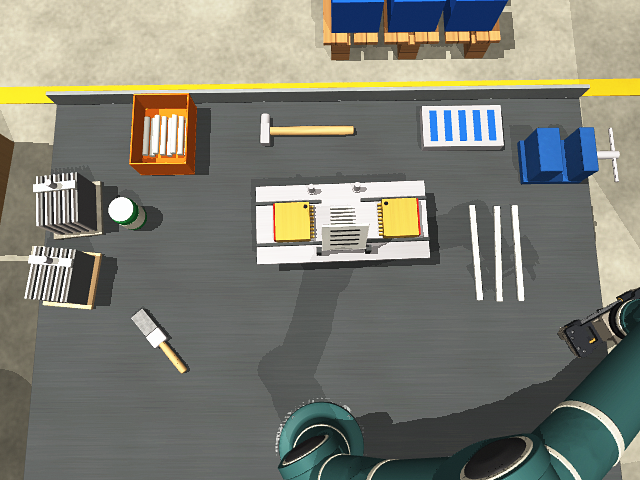

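Right comb's red face shows at (366,297) in side and near (421,218) in top. The left comb's is near (273,222) in top. The cover is raised at (322,225) in side and the posts stand at the deck's far edge. I'll refine the jig yaw from the deck outline.

Run:
```python
from h import *
from scipy.optimize import minimize
c=manip.camera("top");im=c["img"]
r=manip.regions_of("top","jig")[0];print(r["extent"],r["conf"])
m=((im.min(2)>170)&(cv2.dilate(r["region"].astype(np.uint8),np.ones((5,5)))>0)).astype(np.uint8)
cs=max(cv2.findContours(cv2.morphologyEx(m,cv2.MORPH_CLOSE,np.ones((9,9))),0,2)[0],key=cv2.contourArea)
pts=np.array([onz(c,p[0],.112)[:2] for p in cs],np.float32)
(cx,cy),(w,h),a=cv2.minAreaRect(pts);print("rect",cx,cy,w,h,a)
```

```text
[258.2, 180.1, 432.7, 265.1] 0.81
rect 0.5561700463294983 -0.05853736400604248 0.20084452629089355 0.42940717935562134 1.450378656387329
```

Request:
drive_tool([
  [0, [0, 0, 0], -0.14],
  [0, [0, 0, 0], -0.14],
  [0, [0, 0, 0], -0.14],
  [0, [0, 0, 0], -0.14],
  [0, [0, 0, 0], -0.14],
  [0, [0, 0, 0], -0.14],
  [0, [0, 0, 0], -0.14],
  [0, [0, 0, 0], -0.125],
  [0, [0, 0, 0], 0],
], squeeze=10)

```text
time_s: 2.1
position: [0.2917, -0.5809, 0.2335]
orientation: [0.0, 0.707, 0.707, 0.0]
force: [1.0, -0.5, -0.2]
finger_gap: 0.235
grip_force: 0.0
```

Request:
drive_tool([
  [0, [0, 0, 0], -0.025],
  [0, [3.3, 3.46, 0], 0],
  [0, [3.3, 3.46, 0], 0],
  [0, [3.3, 3.46, 0], 0],
  [0, [3.3, 3.46, 0], 0],
  [0, [3.3, 3.46, 0], 0],
  [0, [3.3, 3.46, 0], 0],
  [0, [3.3, 3.46, 0], 0],
  [0, [3.3, 3.46, 0], 0],
  [0, [0, 0, 0], 0],
])

```text
time_s: 3.1
position: [0.5674, -0.3016, 0.2339]
orientation: [-0.0, 0.695, 0.719, 0.003]
force: [0.6, 0.4, 0.5]
finger_gap: 0.007
grip_force: 0.0
```

Request:
drive_tool([
  [0, [0, 0, 3], 0],
  [0, [0, 0, 3], 0],
  [0, [0, 0, 2], 0],
  [0, [0, 0, 1.3], 0],
  [0, [0, 0, 0], 0],
  [0, [0, 0, 0], 0],
])

```text
time_s: 3.7
position: [0.5624, -0.3103, 0.1412]
orientation: [0.0, 0.698, 0.716, 0.0]
force: [-0.6, -0.2, -0.6]
finger_gap: 0.006
grip_force: 0.0
```

Request:
drive_tool([
  [0, [2, 0, 0], 0],
  [0, [1.5, 0, 0], 0],
  [0, [1, 0, 0], 0],
  [0, [1, 0, 0], 0],
  [0, [1, 0, 0], 0],
  [0, [1, 0, 0], 0],
  [0, [1, 0, 0], 0],
  [0, [0.6, 0, 0], 0],
  [0, [0.4, 0, 0], 0],
  [0, [0, 0, 0], 0],
])

```text
time_s: 4.7
position: [0.5595, -0.2136, 0.1403]
orientation: [-0.001, 0.698, 0.716, 0.0]
force: [-0.7, 0.3, -0.8]
finger_gap: 0.009
grip_force: 0.0
```

Request:
drive_tool([
  [0, [0.4, 0, 0], 0],
  [0, [0.4, 0, 0], 0],
  [0, [0.2, 0, 0], 0],
  [0, [0, 0, 0], 0],
])

```text
time_s: 5.1
position: [0.559, -0.2044, 0.1402]
orientation: [-0.001, 0.698, 0.716, -0.0]
force: [0.1, -0.9, -0.6]
finger_gap: 0.005
grip_force: 0.5
```

Request:
drive_tool([
  [0, [0.3, 0, 0], 0],
  [0, [0.3, 0, 0], 0],
])

```text
time_s: 5.3
position: [0.5589, -0.1999, 0.1403]
orientation: [0.0, 0.698, 0.716, -0.001]
force: [0.6, -10.7, -4.7]
finger_gap: 0.008
grip_force: 5.2
```

Request:
drive_tool([
  [0, [0.2, 0, 0], 0],
  [0, [0.2, 0, 0], 0],
])

```text
time_s: 5.5
position: [0.5588, -0.1998, 0.1403]
orientation: [0.002, 0.699, 0.715, -0.002]
force: [1.5, -14.4, -6.1]
finger_gap: 0.006
grip_force: 7.5
```

Run:
```python
from h import *
st()
c=manip.camera("side");cv2.imwrite("pics/s1.png",cv2.resize(c["img"][150:390,250:490,::-1],(600,600)))
```

```text
5.5 [ 0.5588 -0.1998  0.1403] [ 0.002  0.699  0.715 -0.002] F [  1.5 -14.4  -6.1] 0.006261211193822992 [ 0.55  0.51 -0.34  1.8   0.23  0.86  0.12]
```

View pics/s1.png

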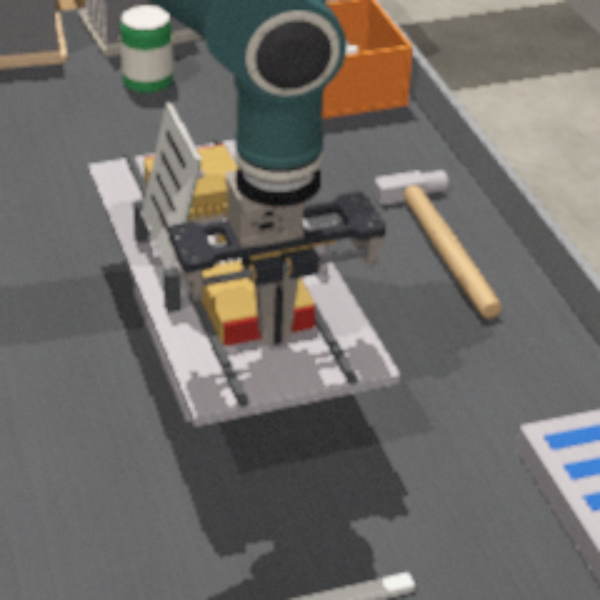

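The fingers are flat on the right red face, at (277,325) in the crop. The block stopped at the predicted home position with a steep force rise. Next is the left comb, passing high over the cover.

Request:
drive_tool([
  [0, [-2, 0, 0], 0],
  [0, [-3, 0, 0], 0],
  [0, [0, 0, -4.5], 0],
  [0, [0, 0, -4.5], 0],
  [0, [0, 0, -4.5], 0],
  [0, [0, 0, -4.5], 0],
  [0, [0, 0, -3.5], 0],
  [0, [0, 0, 0], 0],
  [0, [0, 0, 0], 0],
])

```text
time_s: 6.45
position: [0.5607, -0.2439, 0.3562]
orientation: [0.0, 0.698, 0.716, 0.001]
force: [-0.3, -0.3, -0.8]
finger_gap: -0.001
grip_force: 0.0
```

Request:
drive_tool([
  [0, [4.5, 0, 0], 0],
  [0, [4.5, 0, 0], 0],
  [0, [4.5, 0, 0], 0],
  [0, [4.5, 0, 0], 0],
  [0, [4.5, 0, 0], 0],
  [0, [4.5, 0, 0], 0],
  [0, [4.5, 0, 0], 0],
  [0, [4.5, 0, 0], 0],
  [0, [4.5, 0, 0], 0],
  [0, [1.5, 0, 0], 0],
])

```text
time_s: 7.45
position: [0.5473, 0.1807, 0.3538]
orientation: [-0.002, 0.695, 0.719, -0.001]
force: [-0.2, 0.4, 0.3]
finger_gap: 0.008
grip_force: 0.0
```

Request:
drive_tool([
  [0, [0, 0, 0], 0],
  [0, [0, 0, 0], 0],
  [0, [0, 0, 0], 0],
])

```text
time_s: 7.75
position: [0.5503, 0.1724, 0.3548]
orientation: [0.0, 0.699, 0.715, -0.001]
force: [0.9, -1.4, 0.5]
finger_gap: 0.005
grip_force: 0.0
```

Run:
```python
from h import *
st()
C={n:manip.camera(n) for n in("side","top")}
for k in("comb_left_face","comb_right_face","cover_edge","cover_hinge"):
    m={}
    for n,c in C.items():
        for e in manip.mark_of(n,k)[:2]:
            m.setdefault(n,e["location"]);print(k,n,round(e["conf"],2),np.round(e["location"]),np.round(onz(c,e["location"],.127),3))
    if len(m)==2:print(" tri",np.round(tri([(C[n],m[n]) for n in m]),3))
```

```text
7.75 [0.5503 0.1724 0.3548] [ 0.     0.699  0.715 -0.001] F [ 0.9 -1.4  0.5] 0.004790503187625699 [ 0.1   0.31 -0.59  1.61  0.18  1.28 -0.49]
comb_left_face side 0.58 [323. 215.] [0.547 0.104 0.127]
comb_left_face top 0.96 [270. 224.] [0.547 0.12  0.127]
comb_left_face top 0.17 [137. 217.] [0.571 0.45  0.127]
 tri [0.55  0.121 0.115]
comb_right_face side 0.78 [359. 280.] [ 0.561 -0.19   0.127]
comb_right_face top 0.94 [399. 220.] [ 0.554 -0.2    0.127]
comb_right_face top 0.46 [341. 221.] [ 0.552 -0.058  0.127]
 tri [ 0.555 -0.2    0.135]
cover_edge side 0.81 [320. 201.] [0.558 0.179 0.127]
cover_edge top 0.64 [343. 226.] [ 0.541 -0.061  0.127]
 tri [ 0.504 -0.055  0.279]
cover_hinge side 0.97 [314. 242.] [ 0.492 -0.015  0.127]
cover_hinge side 0.39 [325. 212.] [0.556 0.117 0.127]
cover_hinge top 0.86 [343. 251.] [ 0.476 -0.06   0.127]
 tri [ 0.477 -0.059  0.16 ]
```

Request:
drive_tool([
  [0, [0, 0, 4.5], 0],
  [0, [0, 0, 4.5], 0],
  [0, [0, 0, 4.5], 0],
  [0, [0, 0, 4], 0],
  [0, [0, 0, 2.5], 0],
  [0, [0, 0, 1.4], 0],
  [0, [0, 0, 0], 0],
  [0, [0, 0, 0], 0],
])

```text
time_s: 9.05
position: [0.5507, 0.1754, 0.1426]
orientation: [0.0, 0.698, 0.716, 0.001]
force: [-0.2, 0.4, 0.3]
finger_gap: 0.001
grip_force: 0.0
```

Request:
drive_tool([
  [0, [-2, 0, 0], 0],
  [0, [-1, 0, 0], 0],
  [0, [-1, 0, 0], 0],
  [0, [-1, 0, 0], 0],
  [0, [-1, 0, 0], 0],
  [0, [-1, 0, 0], 0],
  [0, [-0.5, 0, 0], 0],
  [0, [0, 0, 0], 0],
])

```text
time_s: 9.85
position: [0.5519, 0.0987, 0.1415]
orientation: [0.0, 0.699, 0.715, -0.0]
force: [-0.6, -0.5, 0.5]
finger_gap: 0.009
grip_force: 0.0
```

Request:
drive_tool([
  [0, [-0.4, 0, 0], 0],
  [0, [-0.4, 0, 0], 0],
  [0, [-0.3, 0, 0], 0],
])

```text
time_s: 10.15
position: [0.552, 0.089, 0.1414]
orientation: [-0.0, 0.698, 0.716, 0.0]
force: [-0.3, 3.1, 0.1]
finger_gap: 0.002
grip_force: 1.4
```

Home is expected at a TCP y of about 0.083.

Request:
drive_tool([
  [0, [-0.3, 0, 0], 0],
  [0, [-0.3, 0, 0], 0],
  [0, [-0.2, 0, 0], 0],
])

```text
time_s: 10.45
position: [0.5521, 0.0838, 0.1415]
orientation: [-0.001, 0.698, 0.716, 0.002]
force: [0.3, 11.0, -2.8]
finger_gap: 0.007
grip_force: 5.8
```

Request:
drive_tool([
  [0, [-0.2, 0, 0], 0],
  [0, [-0.2, 0, 0], 0],
])

```text
time_s: 10.65
position: [0.5521, 0.0836, 0.1416]
orientation: [-0.003, 0.697, 0.717, 0.004]
force: [1.0, 18.1, -4.4]
finger_gap: 0.003
grip_force: 9.5
```

Request:
drive_tool([
  [0, [2, 0, 0], 0],
  [0, [3.5, 0, 0], 0],
  [0, [0, 0, -4.5], 0],
  [0, [0, 0, -4.5], 0],
  [0, [0, 0, -4.5], 0],
  [0, [0, 0, -4.5], 0],
  [0, [0, 0, -3.5], 0],
  [0, [0, 0, 0], 0],
])

```text
time_s: 11.45
position: [0.553, 0.1316, 0.3618]
orientation: [0.003, 0.699, 0.715, 0.003]
force: [0.8, 1.1, -0.1]
finger_gap: 0.002
grip_force: 0.0
```

Request:
drive_tool([
  [0, [0, -4, 0], 0],
  [0, [0, -4, 0], 0],
  [0, [-2, -4, 0], 0],
  [0, [-4, -0.5, 0], 0],
  [0, [-4, 0, 0], 0],
  [0, [-4, 0, 0], 0],
  [0, [-4, 0, 0], 0],
  [0, [0, 0, 0], 0],
  [0, [0, 0, 0], 0],
])

```text
time_s: 12.35
position: [0.4298, -0.0522, 0.3557]
orientation: [-0.001, 0.699, 0.715, -0.001]
force: [-0.2, -0.1, -0.2]
finger_gap: 0.009
grip_force: 0.0
```

Run:
```python
from h import *
st()
C={n:manip.camera(n) for n in("side","top")}
cv2.imwrite("pics/t2.png",C["side"]["img"][:,:,::-1])
for k in("comb_left_face","comb_right_face","cover_edge","cover_hinge"):
    m={}
    for n,c in C.items():
        for e in manip.mark_of(n,k)[:1]:
            m.setdefault(n,e["location"]);print(k,n,round(e["conf"],2),np.round(e["location"]),np.round(onz(c,e["location"],.127),3))
    if len(m)==2:print(" tri",np.round(tri([(C[n],m[n]) for n in m]),3))
```

```text
12.35 [ 0.4298 -0.0522  0.3557] [-0.001  0.699  0.715 -0.001] F [-0.2 -0.1 -0.2] 0.00914266538315312 [ 0.48  0.   -0.43  1.92  0.    1.23  0.07]
comb_left_face side 0.93 [332. 223.] [0.56  0.059 0.127]
comb_left_face top 0.82 [288. 224.] [0.548 0.075 0.127]
 tri [0.557 0.076 0.114]
comb_right_face side 0.82 [360. 278.] [ 0.565 -0.184  0.127]
comb_right_face top 0.49 [399. 219.] [ 0.556 -0.201  0.127]
 tri [ 0.557 -0.2    0.14 ]
cover_edge side 0.53 [340. 288.] [ 0.508 -0.207  0.127]
cover_hinge side 0.57 [313. 243.] [ 0.488 -0.017  0.127]
cover_hinge top 0.53 [309. 192.] [0.63  0.02  0.127]
 tri [0.561 0.02  0.118]
```

View pics/t2.png

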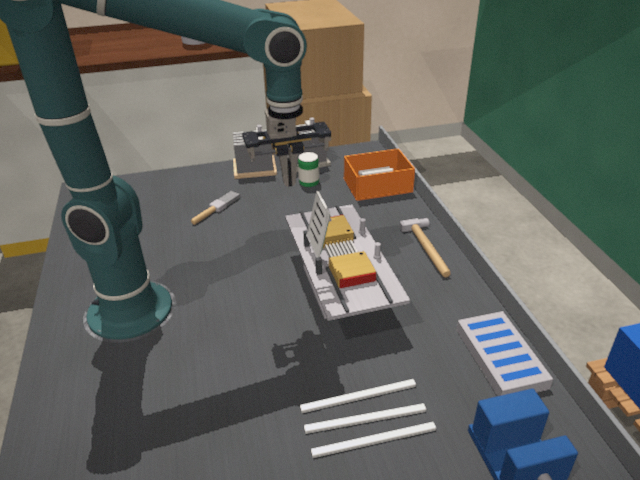

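Both combs are seated: the right red face is at (357,281) and the left block against its stop near (338,232). The cover is still raised. Next I'll lower beside its outer face and push.

Request:
drive_tool([
  [0, [-0.5, 0, 3.5], 0],
  [0, [0, 0, 3], 0],
  [0, [0, 0, 1], 0],
  [0, [0, 1.5, 0], 0],
  [0, [0, 1.5, 0], 0],
  [0, [0, 1, 0], 0],
  [0, [0, 0.6, 0], 0],
  [0, [0, 0, 0], 0],
])

```text
time_s: 13.65
position: [0.4778, -0.0548, 0.282]
orientation: [0.0, 0.698, 0.716, 0.0]
force: [-0.7, -0.7, 0.5]
finger_gap: 0.004
grip_force: 0.0
```

Request:
drive_tool([
  [0, [0, 0.6, 0], 0],
  [0, [0, 0.6, 0.1], 0],
  [0, [0, 0.6, 0.1], 0],
  [0, [0, 0.6, 0.2], 0],
  [0, [0, 0, 0], 0],
])

```text
time_s: 14.15
position: [0.5013, -0.0544, 0.2772]
orientation: [-0.0, 0.698, 0.716, 0.0]
force: [0.6, 0.1, 0.4]
finger_gap: 0.004
grip_force: 0.0
```

Run:
```python
from h import *
c=manip.camera("side");cv2.imwrite("pics/s3.png",cv2.resize(c["img"][130:330,230:430,::-1],(600,600)))
```

```text
(no output)
```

View pics/s3.png

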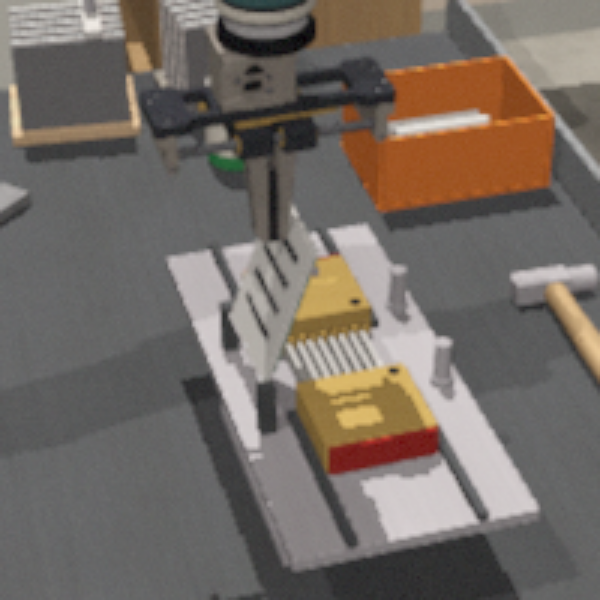

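Run:
```python
from h import *
c=manip.camera("side")
def pr(p):
    v=q2r(c["orientation"]).T@(np.array(p)-c["position"]);u=np.array(c["intrinsics"])@v;return np.round((u[:2]/u[2]-[230,130])*3)
for dx in(-.018,.018):
  for dy in(-.01,.01): print("tip",dx,dy,pr([.5013+dx,-.0544+dy,.258]))
for t in(1.3,1.2,1.1,1.0,.9):
    print(t,[pr([.481+r*np.cos(t)-.004*np.sin(t),-.0585+y,.15+r*np.sin(t)+.004*np.cos(t)]) for r,y in((.132,.052),(.132,-.052),(.02,-.052),(.112,0))])
for e in manip.mark_of("side","cover_edge")[:2]:print(e["conf"],(np.array(e["location"])-[230,130])*3)
```

```text
tip -0.018 -0.01 [252. 243.]
tip -0.018 0.01 [246. 230.]
tip 0.018 -0.01 [295. 237.]
tip 0.018 0.01 [289. 224.]
1.3 [array([269., 180.]), array([302., 247.]), array([267., 364.]), array([279., 234.])]
1.2 [array([284., 182.]), array([317., 249.]), array([270., 364.]), array([292., 235.])]
1.1 [array([298., 185.]), array([332., 252.]), array([272., 364.]), array([304., 238.])]
1.0 [array([312., 189.]), array([347., 256.]), array([274., 364.]), array([316., 241.])]
0.9 [array([325., 195.]), array([360., 262.]), array([277., 365.]), array([327., 246.])]
0.56 [287.7 222. ]
```

The fingertips, at (272,240) in the crop, are on the cover's outer face near its free edge. The cover has leaned to about 1.2 rad, which matches the geometry. I'll follow the arc.

Request:
drive_tool([
  [0, [0, 0.9, 0.5], 0],
  [0, [0, 0.9, 0.6], 0],
  [0, [0, 0.9, 0.6], 0],
  [0, [0, 0.9, 0.7], 0],
  [0, [0, 0.75, 0.8], 0],
  [0, [0, 0.75, 0.8], 0],
  [0, [0, 0.6, 1.0], 0],
  [0, [0, 0.6, 1.0], 0],
  [0, [0, 0.35, 1.0], 0],
  [0, [0, 0.35, 1.0], 0],
])

```text
time_s: 15.3
position: [0.5708, -0.0526, 0.1966]
orientation: [-0.0, 0.698, 0.716, -0.0]
force: [-0.3, -0.3, 1.4]
finger_gap: 0.003
grip_force: 0.6
```

Request:
drive_tool([
  [0, [0, 0.3, 1.0], 0],
  [0, [0, 0, 0.5], 0],
  [0, [0, 0, 0], 0],
])

```text
time_s: 15.6
position: [0.5729, -0.0526, 0.1814]
orientation: [-0.001, 0.698, 0.716, -0.001]
force: [-0.1, 0.5, 0.2]
finger_gap: 0.002
grip_force: 0.0
```

Shut should stop the TCP at z of about 0.173.

Request:
drive_tool([
  [0, [0, 0, 0.4], 0],
  [0, [0, 0, 0.4], 0],
  [0, [0, 0, 0.2], 0],
])

```text
time_s: 15.9
position: [0.5739, -0.0526, 0.1733]
orientation: [0.0, 0.698, 0.716, 0.0]
force: [-4.6, 0.4, 15.5]
finger_gap: 0.009
grip_force: 8.0
```

Request:
drive_tool([
  [0, [0, 0, 0.2], 0],
  [0, [0, 0, 0.2], 0],
  [0, [0, 0, 0], 0],
])

```text
time_s: 16.2
position: [0.5739, -0.0526, 0.1732]
orientation: [0.001, 0.698, 0.716, -0.0]
force: [-11.0, -0.2, 29.3]
finger_gap: 0.005
grip_force: 14.9
```

It stopped hard at the shut height. I'll back straight up and check.

Request:
drive_tool([
  [0, [0, 0, -1], 0],
  [0, [0, 0, -3], 0],
  [0, [0, 0, -4], 0],
  [0, [0, 0, -4], 0],
  [0, [0, 0, -4], 0],
  [0, [0, -4, 0], 0],
  [0, [0, -4, 0], 0],
  [0, [0, -4, 0], 0],
  [0, [0, -2, 0], 0],
  [0, [0, 0, 0], 0],
])

```text
time_s: 17.2
position: [0.4315, -0.0564, 0.3289]
orientation: [0.001, 0.699, 0.715, -0.001]
force: [0.4, -0.0, -0.4]
finger_gap: 0.009
grip_force: 0.0
```

Run:
```python
from h import *
st()
C={n:manip.camera(n) for n in("side","top")}
cv2.imwrite("pics/s4.png",cv2.resize(C["side"]["img"][150:350,250:450,::-1],(600,600)))
for k in("comb_left_face","comb_right_face","cover_edge","post_a"):
    m={}
    for n,c in C.items():
        for e in manip.mark_of(n,k)[:2]:
            m.setdefault(n,e["location"]);z={"cover_edge":.154,"post_a":.112}.get(k,.127);print(k,n,round(e["conf"],2),np.round(e["location"]),np.round(onz(c,e["location"],z),3))
    if len(m)==2:print(" tri",np.round(tri([(C[n],m[n]) for n in m]),3))
```

```text
17.2 [ 0.4315 -0.0564  0.3289] [ 0.001  0.699  0.715 -0.001] F [ 0.4 -0.  -0.4] 0.009160404879723664 [ 0.49  0.03 -0.44  1.95  0.01  1.16  0.07]
comb_left_face side 0.8 [330. 219.] [0.561 0.078 0.127]
comb_left_face side 0.38 [374. 439.] [ 0.457 -0.614  0.127]
comb_left_face top 0.59 [285. 224.] [0.547 0.082 0.127]
 tri [0.555 0.081 0.124]
comb_right_face side 0.91 [362. 281.] [ 0.565 -0.196  0.127]
comb_right_face top 0.53 [398. 217.] [ 0.56  -0.198  0.127]
 tri [ 0.562 -0.198  0.128]
cover_edge side 0.75 [364. 236.] [ 0.613 -0.057  0.154]
cover_edge side 0.55 [329. 220.] [0.546 0.035 0.154]
cover_edge top 0.73 [285. 221.] [0.547 0.08  0.154]
 tri [0.616 0.081 0.045]
post_a side 0.63 [357. 231.] [0.621 0.023 0.112]
post_a side 0.54 [374. 258.] [ 0.63  -0.1    0.112]
post_a top 0.4 [311. 193.] [0.63  0.017 0.112]
post_a top 0.38 [354. 189.] [ 0.639 -0.094  0.112]
 tri [0.624 0.017 0.117]
```

View pics/s4.png

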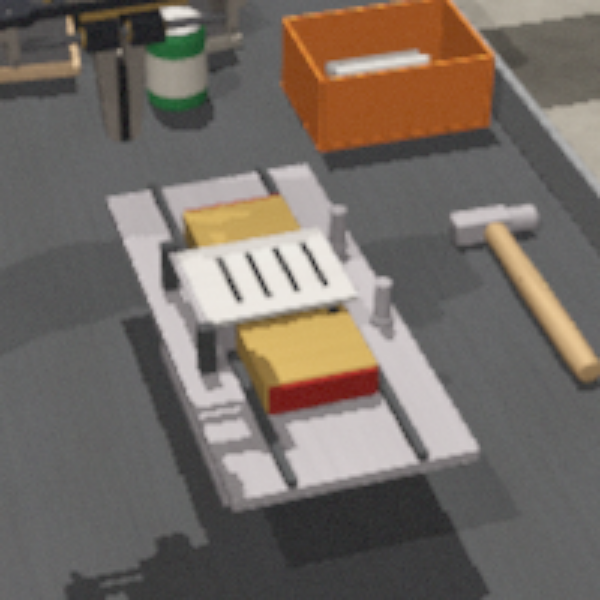

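The cover lies flat at (265,275), both combs are in, and the posts stand at (338,230) and (382,300). The robot is clear.

```bash
python3 -c "
from rig import manip
print(manip.job_done())"
```

```text
the job is handed in; nothing more can be done
None
```

Job handed in at about 17 s of the 58 s allowed: both combs were pushed to their stops, then the cover was pushed flat; both posts were still standing in the last picture, and the robot was clear of everything.

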